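# Throw the jig's toggle clamp with an extension bar

### The job

Close the toggle clamp on the gluing jig: its lever is too stiff to push by hand, so slide the tubular extension bar well down over the lever's stub and swing it down past the dead point until the lever is fully home against its stop, without leaning hard on it there. Then draw the bar off and lay it flat in the wooden tool tray, with the clamp left shut. Do not push the jig or clamp with the gripper itself, and leave the other things on the bench where they are.

Things in the scene. Friction and masses are not known exactly. Their poses are not given: they have to be found in the camera images.
- jig: Fixed gluing jig: plywood base 300 x 160 x 18 mm with a steel toggle clamp. Origin: on the bench, below the lever's hinge; z up. The base reaches 200 mm to -x (robot's side; wooden workpiece and stops, 50 mm high, under the hold-down arm) and 100 mm to +x, where the lever points. Clamp cheeks: 118 mm high, 24 mm to either side in y, x from -85 to +15 mm.
- lever (a joint): Lever angle (rad); hinge level, along the jig's y. Elevation above the jig's +x = 0.663 - value: at 0 it points 38 degrees up and away from the robot. Closing swings it down to its stop at 0.76 (home, shut). Starts open, below 0.06. A spring resists by up to 1.7 N m near 0.3; dead point at 0.64: before it the lever springs back when let go, past it it snaps home.
- lever_hinge (a point): Point on the hinge axis, in the middle of the lever, 105 mm above the bench. Its frame turns with the lever: x runs along the lever to its tip, y is the hinge axis, as the jig's y.
- lever_tip (a point): Centre of the lever's outer end, 95 mm from the hinge. The lever is a steel stub 16 x 16 mm (last 8 mm a nose of 10 x 10 mm) that starts at a shoulder 26 x 26 mm, whose outer face is 35 mm from the hinge. The frame is the lever's, as at the hinge.
- bar: Extension bar, 200 mm long, about 0.3 kg, lying on the mat: square steel tube (32 x 32 mm outside, 24 x 24 mm inside, hole 90 mm deep) on a dark wooden handle (28 mm wide, 32 mm high). Origin: centre of its underside, half way along. x along the bar: open mouth at -100 mm (facing the robot at the start), handle from -10 to +100 mm. z up as it lies.
- bar_mouth (a point): Centre of the tube's open mouth, on the bar's middle line (16 mm above its underside), 100 mm from its middle; axes as the bar's. The tube fits loosely (4 mm on each side) over the lever's stub, until the mouth meets the shoulder.
- bar_mid (a point): Middle of the bar, on its middle line; axes as the bar's. The bar balances within 10 mm of here.
- mat: Black rubber mat, 270 x 200 mm, 5 mm thick, fixed to the bench, on the left or on the right of the jig; the bar and the chisel lie on it side by side. Origin: centre of its underside.
- tray: Empty open wooden tool tray, fixed to the bench on the other side of the jig: 290 x 150 mm outside, 30 mm high, walls 8 mm, floor 8 mm thick, long side along its x. Origin: centre of its underside.
- chisel: Bystander: chisel 205 mm long, 22 mm wide, flat steel blade and pale wooden handle, lying on the mat beside the bar, 100 mm from it. Origin: about its middle, underside.
- glue: Bystander: yellow glue bottle, 64 mm across, 170 mm high. Origin: centre of its underside.
- tape: Bystander: roll of paper tape, 100 mm across, 24 mm high, lying flat. Origin: centre of its underside.
- hammer: Bystander: hammer lying on the bench. Origin: on its underside.
- sander: Bystander: cork sanding block with a wooden grip, 120 x 65 mm, 40 mm high. Origin: centre of its underside.
- offcut: Bystander: wooden offcut 110 x 60 x 35 mm. Origin: centre of its underside.
- tin: Bystander: open aluminium tin, 84 mm across, 100 mm high. Origin: centre of its underside.

How it is judged:
By the outcome, as a careful person would: the job done as asked, in the order asked, and still so for the second after the job is handed in, with the robot touching nothing.
It also fails if it takes over 70 s, if anything falls off the work surface, if the arm or the gripper's body presses on something with over 40 N, if the wrist force passes 120 N, or if a joint passes its speed limit or range.

### The arm

A 6-joint arm with a two-finger parallel gripper is mounted at the origin on the work surface. World frame = base frame: x ahead of the robot, y to its left, z up, the work surface at z = 0. Lengths are in m, angles in rad, forces in N, time in s.
With the tool pointing down it reaches from about 0.35 to 0.775 m from the base axis. Payload 7.3 kg.
Tool frame: the origin (TCP) lies at the very end of the fingers, on their centre line; the grasp point (between the pads) lies grip_point_offset behind it (grip_point_offset is the distance from the TCP to the grasp point, in m); z points along the fingers, y is the direction in which the jaws open and shut (so a half turn about z gives the same grasp; the last joint's range is limited). The gripper opens to 92 mm and grips with 3 to 60 N. Pads are 19 mm wide; open, the fingers measure 130 mm over their backs; the gripper's body (75 mm by 190 mm) begins 47 mm behind the grasp point.
Start: joints at [0.997, 0.342, 1.524, -0, 1.275, -0.146], TCP at [0.218, 0.478, 0.227] pointing down, gripper open.
Joint ranges: [-2.53, 2.53], [-0.77, 2.02], [0.04, 2.7], [-1, 4.14], [0.28, 2.66], [-3.11, 3.11]. Speed limits (rad/s): [2.57, 2.57, 3.14, 3.14, 3.14, 3.14].

### API

Orientations are given as [roll, pitch, yaw] about the fixed x, y, z axes, in that order (R = Rz(yaw) Ry(pitch) Rx(roll)).
In Python, from cell import * gives the robot as it stands.
- The arm moves only by the shell command python3 -m inch 'ROWS' [OPENING] [FORCE]. ROWS is JSON, a list that holds one entry, the list of rows, each a list of 4 numbers: the shift along the tool's x, y, z in mm, then the turn about the tool's z in rad. In form: [[[x, y, z, roll], ...]]. A call has 1 to 10 rows; each row shifts and turns the commanded pose from where the row before left it, along the tool's axes as they then stand; what a row does not reach is not made up. A row lasts 1/8 s, in which the tool goes at most 62.5 mm and 10.7 degrees, less where a joint would pass 70% of its speed; a pose out of reach is approached as far as the arm can. A call with a gripper value outside its range is refused whole. OPENING is the closure, from -1 (fully open) to 1 (shut), set as the call begins (- or left out, the last holds). The fingers move at their own pace and stop on an object; FORCE is the grip in N (left out, the last holds). Time passes only in rows, so rows that do not move let the fingers close. It gives the time, the measured TCP pose, the force and the opening at its end, in the units of the state.
- observe(): the state, without advancing time (a new reading comes with each control period).
- read_camera(name): name is "side" or "top" or "wrist"; returns a dict with "img" (400x640x3 uint8, blue, green, red), "fx", "fy", "cx", "cy" (pixels), "k1" (the pictures are not rectified: a ray, as slopes to the right and down, at radius r is drawn at 1 + k1 r^2 times it, then the intrinsics apply), "eye" and "rotation" of the camera in the world; the wrist camera has in their place "T_tool_cam" (4x4, takes a point from camera to tool coordinates, whose origin is the TCP and whose axes are the flange's). Camera axes: x right, y down, z forward; pixel columns grow to the right and rows downward; lengths in m; the calibration is good to about 2 mm. A picture is of the moment at which its call begins: read the wrist's pose just before it. There is no depth.
- hand_in(): hands the job in, once; it reports no verdict.
Trained networks look in the newest picture that a camera, given by its name, has taken for a name from the list of things; names that differ only in an ending like _2 or _b are one class to them, and where a whole thing is asked for, a point or a joint stands for the part that bears it (a point fixed in the world has none). Each returns a list of dicts, best first, with "conf" (0 to 1); they miss things now and then, are a little off and sometimes report something else, mostly with a low value. They report only what shows in the picture. A call takes as long as a camera call.
- boxes_of(camera, label): "at" ([row, column] in pixels, amid what is visible of it).
- place_of(camera, label): "at" ([row, column] in pixels: a listed point, or the origin of a listed thing).
The state is a dict: "time": time; "qpos": joint angles; "qvel": joint speeds; "joint_efforts": joint torques, N m; "tool_pos": TCP position; "tool_rot": TCP orientation; "contact_force": force on the tool from outside, world axes, zero at the start; "torque": the same for the moment, N m; "opening": finger opening in m.
Only numpy, scipy, OpenCV 4.12 (cv2) and the standard library are available. Lean on these libraries where they do the work, as an engineer would, in place of code of your own. Each camera call takes 0.05 s, during which the arm holds its last target. There are 200 camera calls.

## Working session

There is one attempt and no reset: what is moved stays moved. The work goes in short steps, Python scripts to look and compute and a shell command to move; the robot and the scene stay as the last step left them, time stands still between calls to the robot, and variables do not carry over. Pictures are saved under pics/ and viewed, about 8 in all and at most 12, crops included, and the job is handed in when it is done.

```bash
ls; mkdir -p pics
cat > h.py <<'E'
from cell import *
import numpy as np, cv2
from scipy.spatial.transform import Rotation as Ro
def cam(n):
    s=observe(); c=read_camera(n)
    if 'T_tool_cam' in c:
        T=np.eye(4); T[:3,:3]=rot(s['tool_rot']); T[:3,3]=s['tool_pos']
        T=T@np.array(c['T_tool_cam']); c['eye']=T[:3,3]; c['rotation']=T[:3,:3]
    return c
def rot(r):
    r=np.array(r)
    return r if r.shape==(3,3) else Ro.from_euler('xyz',r).as_matrix()
def ray(c,at):
    K=np.array([[c['fx'],0,c['cx']],[0,c['fy'],c['cy']],[0,0,1.]])
    p=cv2.undistortPoints(np.array([[[at[1],at[0]]]],float),K,np.array([c['k1'],0,0,0,0.]))[0,0]
    d=rot(c['rotation'])@np.array([p[0],p[1],1]); return np.array(c['eye']),d/np.linalg.norm(d)
def onz(c,at,z):
    e,d=ray(c,at); return e+d*(z-e[2])/d[2]
def tri(rs):
    A=np.zeros((3,3));b=np.zeros(3)
    for e,d in rs:
        P=np.eye(3)-np.outer(d,d);A+=P;b+=P@e
    x=np.linalg.solve(A,b); return x,[np.linalg.norm((np.eye(3)-np.outer(d,d))@(x-e)) for e,d in rs]
E
python3 - <<'E'
from h import *
s=observe();print({k:np.round(v,3).tolist() for k,v in s.items()})
import cell; print([x for x in dir(cell) if x[0]!='_'], globals().get('grip_point_offset'))
zs=dict(jig=0,lever_hinge=.105,lever_tip=.163,bar=.005,bar_mouth=.021,bar_mid=.021,mat=0,tray=0,chisel=.005,glue=0,tape=0,hammer=0,sander=0,offcut=0,tin=0)
for n in ['top','side']:
    c=cam(n); cv2.imwrite(f'pics/{n}0.png',c['img']); print(n,np.round(c['eye'],3))
    for l,z in zs.items():
        r=place_of(n,l)[:2]
        print(l,[(np.round(q['at']).tolist(),round(q['conf'],2),np.round(onz(c,q['at'],z),3).tolist()) for q in r])
E
```

```text
pics
{'time': 0.0, 'qpos': [0.997, 0.343, 1.525, -0.0, 1.275, -0.146], 'qvel': [-0.002, 0.0, 0.002, -0.001, 0.001, 0.001], 'joint_efforts': [-0.0, -43.126, -24.421, 0.072, 0.056, -0.0], 'tool_pos': [0.218, 0.477, 0.226], 'tool_rot': [-3.14, -0.0, 2.714], 'contact_force': [-0.773, -0.387, -0.057], 'torque': [-0.058, 0.002, 0.006], 'opening': 0.091}
['IKError', 'boxes_of', 'grip_point_offset', 'hand_in', 'observe', 'place_of', 'read_camera'] 0.0188
top [ 0.315 -0.075  1.422]
jig [([224.0, 308.0], 0.57, [0.473, -0.066, 0.0]), ([278.0, 189.0], 0.16, [0.288, 0.362, 0.0])]
lever_hinge [([219.0, 307.0], 0.59, [0.48, -0.063, 0.105])]
lever_tip [([196.0, 306.0], 0.7, [0.547, -0.061, 0.163])]
bar [([212.0, 186.0], 0.89, [0.525, 0.379, 0.005])]
bar_mouth [([243.0, 191.0], 0.65, [0.41, 0.352, 0.021])]
bar_mid [([211.0, 188.0], 0.94, [0.524, 0.366, 0.021])]
mat [([210.0, 201.0], 0.63, [0.529, 0.325, 0.0])]
tray [([207.0, 380.0], 0.58, [0.532, -0.331, 0.0])]
chisel [([204.0, 214.0], 0.57, [0.553, 0.276, 0.005])]
glue [([156.0, 242.0], 0.63, [0.734, 0.176, 0.0])]
tape [([145.0, 291.0], 0.81, [0.772
[... 721 characters left out ...]
0, 367.0], 0.28, [0.439, -0.541, 0.021])]
bar_mid [([303.0, 293.0], 0.84, [0.51, 0.356, 0.021])]
mat [([300.0, 290.0], 0.62, [0.53, 0.329, 0.0])]
tray [([182.0, 338.0], 0.96, [0.537, -0.363, 0.0]), ([308.0, 290.0], 0.61, [0.517, 0.361, 0.0])]
chisel [([284.0, 292.0], 0.9, [0.544, 0.265, 0.005])]
glue [([261.0, 248.0], 0.86, [0.733, 0.198, 0.0])]
tape [([224.0, 258.0], 0.55, [0.771, -0.002, 0.0]), ([301.0, 290.0], 0.29, [0.527, 0.333, 0.0])]
hammer [([160.0, 365.0], 0.84, [0.452, -0.576, 0.0]), ([298.0, 290.0], 0.41, [0.53, 0.323, 0.0])]
sander [([207.0, 340.0], 0.56, [0.486, -0.186, 0.0])]
offcut [([322.0, 365.0], 0.75, [0.279, 0.352, 0.0])]
tin [([201.0, 279.0], 0.66, [0.745, -0.165, 0.0])]
```

View pics/top0.png

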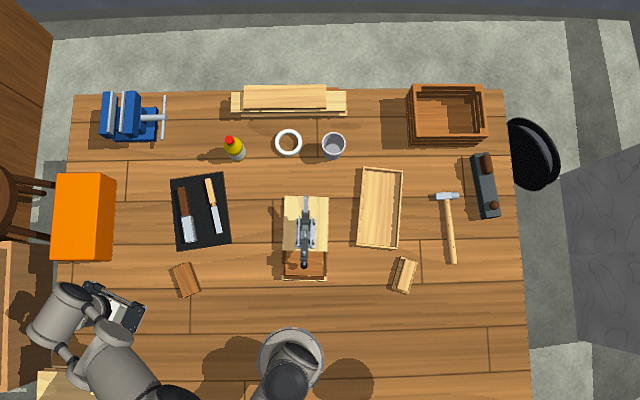

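View pics/side0.png

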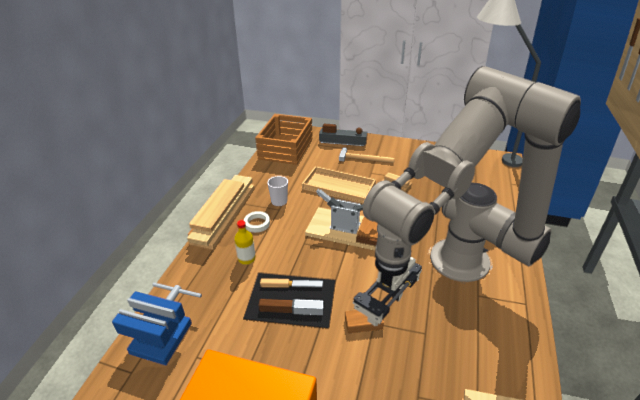

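The top view shows the bar at about (212,186) on the mat to the left of the jig, with the chisel beside it. The lever is at about (205,306), pointing away from the robot, and the tray is at (207,380). The side view agrees. I'll go above the bar handle and look with the wrist camera.

```bash
python3 -m inch '[[[-51,5,0,0],[-51,5,0,0],[-51,5,0,0],[-51,5,0,0],[-51,5,0,0],[-51,5,0,-0.17],[-51,5,0,-0.17],[0,0,0,-0.17],[0,0,0,0]]]' -1
cat > look.py <<'E'
import sys
from h import *
names=dict(bar_mouth=.021,bar_mid=.021,bar=.005,lever_hinge=.105,lever_tip=.163,jig=0,tray=0)
s=observe();print(np.round(s['tool_pos'],4),np.round(s['tool_rot'],3),s['time'])
for n in sys.argv[2].split(','):
    c=cam(n); cv2.imwrite(f'pics/{sys.argv[1]}_{n}.png',c['img'])
    for l in sys.argv[3].split(','):
        print(n,l,[(np.round(q['at']).tolist(),round(q['conf'],2),np.round(onz(c,q['at'],names[l]),4).tolist()) for q in place_of(n,l)[:2]])
E
python3 look.py a wrist,top,side bar_mouth,bar_mid,bar
```

```text
time: 2.72
tool_pos: [0.5595, 0.3695, 0.2261]
tool_rot: [-3.141, -0.001, -3.062]
contact_force: [0.0, -0.1, -0.8]
opening: 0.0918
[0.5595 0.3695 0.2261] [-3.141e+00 -1.000e-03 -3.062e+00] 2.725
wrist bar_mouth [([29.0, 314.0], 0.92, [0.416, 0.3484, 0.021])]
wrist bar_mid [([127.0, 326.0], 0.74, [0.5114, 0.3676, 0.021])]
wrist bar [([132.0, 327.0], 0.6, [0.5176, 0.3692, 0.005])]
top bar_mouth [([241.0, 194.0], 0.61, [0.417, 0.3414, 0.021])]
top bar_mid [([210.0, 186.0], 0.86, [0.5283, 0.3724, 0.021])]
top bar [([214.0, 186.0], 0.89, [0.5183, 0.3781, 0.005])]
side bar_mouth [([306.0, 322.0], 0.66, [0.4176, 0.3422, 0.021]), ([186.0, 340.0], 0.62, [0.5141, -0.306, 0.021])]
side bar_mid [([306.0, 291.0], 0.92, [0.5122, 0.3675, 0.021])]
side bar [([306.0, 293.0], 0.59, [0.5091, 0.3541, 0.005]), ([188.0, 316.0], 0.19, [0.6157, -0.2857, 0.005])]
```

View pics/a_wrist.png

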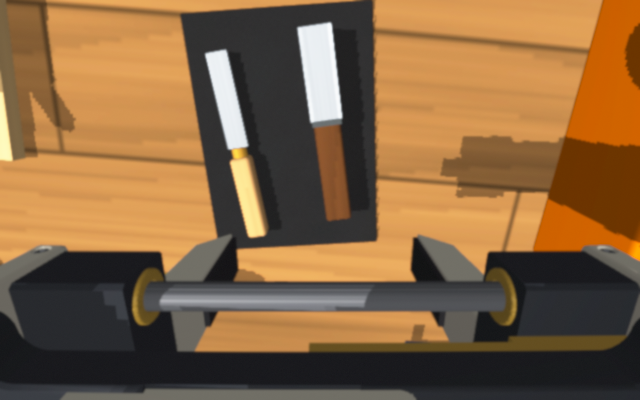

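The wrist view shows the whole bar: mouth end at about (26,315), tube/handle joint at (123,326), handle end at (215,338). The chisel is to its left.

Run:
```python
from h import *
c=cam('wrist')
P={k:onz(c,a,.037) for k,a in dict(mouth=(25,315),joint=(123,326),end=(210,337)).items()}
for k in P: print(k,np.round(P[k],4))
d=P['joint']-P['mouth'];print(np.linalg.norm(d),np.arctan2(d[1],d[0]))
d=P['end']-P['mouth'];yaw=np.arctan2(d[1],d[0]);print(np.linalg.norm(d),yaw)
u=np.array([np.cos(yaw),np.sin(yaw)])
mid=P['joint'][:2]+u*.010; g=mid+u*.055
s=observe();R=rot(s['tool_rot']);print('mid',mid,'g',g,'shift tool mm',R.T@(np.r_[g,.008]-s['tool_pos'])*1000,'turn',-((yaw+np.pi-s['tool_rot'][2]+np.pi)%(2*np.pi)-np.pi))
```

```text
mouth [0.415  0.3497 0.037 ]
joint [0.5058 0.3678 0.037 ]
end [0.5997 0.3879 0.037 ]
0.0925532059419045 0.1965577153656583
0.18858471230444146 0.2039635701384099
mid [0.51558543 0.36984316] g [0.56944536 0.38098354] shift tool mm [-11.06495253  10.1346308  218.82893598] turn -0.12188944374176103
```

```bash
python3 -m inch '[[[-11,10,40,0],[0,0,50,-0.12],[0,0,50,0],[0,0,50,0],[0,0,29,0],[0,0,0,0],[0,0,0,0]]]' -1 && python3 -m inch '[[[0,0,0,0],[0,0,0,0],[0,0,0,0],[0,0,0,0],[0,0,0,0],[0,0,0,0],[0,0,0,0],[0,0,0,0]]]' 1 5
```

```text
time: 4.25
tool_pos: [0.5695, 0.3808, 0.0077]
tool_rot: [3.142, 0.0, -2.94]
contact_force: [0.8, 0.6, 0.1]
opening: 0.0916
time: 5.25
tool_pos: [0.5694, 0.3808, 0.0077]
tool_rot: [3.142, 0.0, -2.939]
contact_force: [0.2, -0.4, 0.7]
opening: 0.0279
```

```bash
python3 -m inch '[[[3,0,-13.5,0],[3,0,-13,0],[5.5,0,-12.5,0],[5.5,0,-12.5,0],[7.5,0,-11.5,0],[7.5,0,-11.5,0],[7.5,0,-8.5,0],[7.5,0,-8,0],[0,0,0,0],[0,0,0,0]]]' 1 5 && python3 look.py b wrist,side bar_mouth,bar_mid
python3 - <<'E'
from h import *
c=cv2.imread('pics/b_side.png')[200:400,160:420];w=cv2.imread('pics/b_wrist.png')
c=cv2.resize(c,(520,400));w=cv2.resize(w,(280,175));o=np.zeros((400,800,3),np.uint8);o[:,:520]=c;o[:175,520:]=w
cv2.imwrite('pics/b.png',o)
E
```

```text
time: 6.5
tool_pos: [0.5236, 0.3714, 0.0988]
tool_rot: [3.141, 0.001, -2.939]
contact_force: [2.0, 0.5, 0.3]
opening: 0.0281
[0.5236 0.3714 0.0988] [ 3.141e+00  1.000e-03 -2.939e+00] 6.5
wrist bar_mouth [([26.0, 325.0], 0.69, [0.4024, 0.3478, 0.021])]
wrist bar_mid [([164.0, 325.0], 0.55, [0.4914, 0.366, 0.021])]
side bar_mouth [([308.0, 325.0], 0.7, [0.406, 0.3493, 0.021])]
side bar_mid []
```

View pics/b.png

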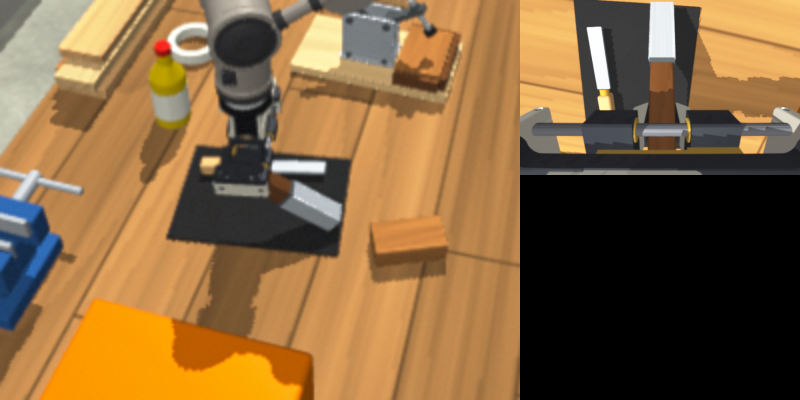

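The bar hangs about 38° mouth-down, with the mouth resting on the mat (crop ≈(335,212)). I'll tighten the grip, lift, and carry it to the jig.

```bash
python3 -m inch '[[[0,0,0,0],[0,0,0,0],[0,0,-20,0],[0,0,-45,0],[0,0,-45,0],[0,0,-45,0],[0,0,-45,0.1],[0,0,0,0.1]]]' 1 45 && python3 -m inch '[[[-10,-30,0,0],[-18,-44,0,0],[-18,-44,0,0],[-18,-44,0,0],[-18,-44,0,0],[-18,-44,0,0],[-18,-44,0,0],[-18,-44,0,0],[-18,-44,0,0],[-18,-44,0,0]]]' && python3 -m inch '[[[0,-8,0,0],[0,0,0,0],[0,0,0,0]]]' && python3 look.py c wrist,top,side bar_mouth,bar_mid,lever_hinge,lever_tip,jig
python3 - <<'E'
from h import *
c=cv2.imread('pics/c_side.png')[130:270,250:420];w=cv2.imread('pics/c_wrist.png')
o=np.zeros((600,800,3),np.uint8);o[:400,:640]=w;o[300:,430:794]=cv2.resize(c,(364,300))
cv2.imwrite('pics/c.png',o)
E
```

```text
time: 7.8
tool_pos: [0.5241, 0.3718, 0.3028]
tool_rot: [3.138, 0.006, 3.141]
contact_force: [-0.7, -0.1, -3.5]
opening: 0.0277
time: 9.05
tool_pos: [0.6962, -0.0556, 0.2978]
tool_rot: [3.141, -0.002, -3.139]
contact_force: [0.7, -0.8, -3.1]
opening: 0.0278
time: 9.43
tool_pos: [0.696, -0.0608, 0.2988]
tool_rot: [3.141, -0.0, -3.138]
contact_force: [0.4, 0.2, -2.5]
opening: 0.0281
[ 0.696  -0.0608  0.2988] [ 3.141 -0.    -3.138] 9.425
wrist bar_mouth [([25.0, 326.0], 0.57, [0.5337, -0.0587, 0.021])]
wrist bar_mid [([165.0, 323.0], 0.86, [0.704, -0.0622, 0.021])]
wrist lever_hinge []
wrist lever_tip [([191.0, 254.0], 0.71, [0.7007, -0.1255, 0.163]), ([6.0, 323.0], 0.42, [0.5467, -0.0616, 0.163])]
wrist jig []
top bar_mouth [([144.0, 288.0], 0.52, [0.7694, 0.0031, 0.021])]
top bar_mid [([154.0, 308.0], 0.66, [0.7318, -0.0678, 0.021])]
top lever_hinge [([220.0, 306.0], 0.55, [0.4754, -0.0596, 0.105])]
top lever_tip [([196.0, 306.0], 0.54, [0.5462, -0.0627, 0.163])]
top jig [([225.0, 306.0], 0.58, [0.4703, -0.0585, 0.0])]
side bar_mouth [([175.0, 309.0], 0.64, [0.6663, -0.355, 0.021])]
side bar_mid [([160.0, 287.0], 0.75, [0.7998, -0.4443, 0.021]), ([222.0, 256.0], 0.71, [0.7716, 0.0144, 0.021])]
side lever_hinge [([207.0, 335.0], 0.44, [0.4728, -0.0529, 0.105])]
side lever_tip [([188.0, 314.0], 0.65, [0.5603, -0.0738, 0.163])]
side jig [([227.0, 338.0], 0.94, [0.4644, -0.0652, 0.0])]
```

View pics/c.png

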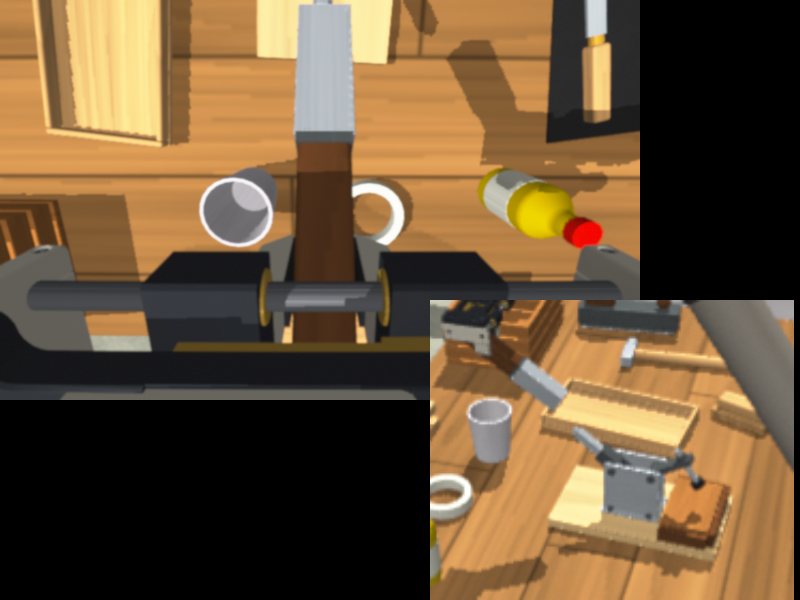

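The wrist view shows the bar in line with the lever: mouth at (5,325), lever tip just beyond it at the top edge, and jig front corners at (57,257) and (63,389). In the side inset the bar and lever look parallel.

```bash
cat > fit.py <<'E'
from h import *
s=observe();R=rot(s['tool_rot']);W,T,S=cam('wrist'),cam('top'),cam('side')
C=dict(w=W,t=T,s=S)
def go(d):
    x,r=tri([ray(C[k],a) for k,a in d.items()]);return x,np.round(np.array(r)*1e3,1)
E
python3 - <<'E'
from fit import *
o={}
for n,d in dict(tip=dict(t=(196,306),s=(188,314)),tipw=dict(t=(196,306),s=(188,314),w=(6,323)),hinge=dict(t=(219.5,306.5),s=(206.5,335)),mouth=dict(w=(25,326),s=(175,309)),mid=dict(w=(165,323),t=(154,308),s=(160,287))).items():
    o[n],r=go(d);print(n,np.round(o[n],4),r)
a=onz(W,(57,257),.018);b=onz(W,(63,389),.018);print(a,b,'edge yaw',np.arctan2(b[1]-a[1],b[0]-a[0])-np.pi/2, 'width',np.linalg.norm(a-b), 'mid',(a+b)/2)
for p,q in (('hinge','tip'),('mouth','mid')):
    d=o[q]-o[p];print(p,q,np.linalg.norm(d),'yaw',np.arctan2(d[1],d[0]),'elev',np.arctan2(d[2],np.hypot(*d[:2])))
print('grip',s['tool_pos']+R@[0,0,-.0188])
for l in ('lever_tip','bar_mouth','bar_mid','lever_hinge'):print(l,[(k,[(np.round(q['at'],1).tolist(),round(q['conf'],2)) for q in place_of(k,l)[:1]]) for k in('wrist','top','side')])
E
```

```text
tip [ 0.551  -0.0606  0.1711] [5.6 5.6]
tipw [ 0.5505 -0.0616  0.171 ] [5.  6.3 2. ]
hinge [ 0.4771 -0.0614  0.1002] [0.8 0.8]
mouth [ 0.5738 -0.0608  0.2263] [0.8 0.8]
mid [ 0.6558 -0.0664  0.2733] [3.9 3.9 2.1]
[ 0.56974338 -0.14524431  0.018     ] [0.57652048 0.01830455 0.018     ] edge yaw -0.041414075646266646 width 0.16368921432305172 mid [ 0.57313193 -0.06346988  0.018     ]
hinge tip 0.10237480019298763 yaw 0.011261900701427326 elev 0.7646694997428202
mouth mid 0.09465969393572153 yaw -0.06743001860892046 elev 0.5199147896171534
grip [ 0.69631523 -0.06234375  0.31749592]
lever_tip [('wrist', [([191.3, 257.3], 0.55)]), ('top', [([196.1, 309.4], 0.61)]), ('side', [([190.7, 313.6], 0.56)])]
bar_mouth [('wrist', [([25.7, 322.0], 0.97)]), ('top', []), ('side', [([176.0, 309.1], 0.9)])]
bar_mid [('wrist', [([163.3, 324.2], 0.63)]), ('top', [([145.0, 284.8], 0.18)]), ('side', [([159.0, 288.0], 0.78)])]
lever_hinge [('wrist', []), ('top', [([220.5, 306.1], 0.68)]), ('side', [([284.3, 290.4], 0.55)])]
```

```bash
python3 -m inch '[[[0,-5,-0,0.03],[0,0,25,0],[0,0,24,0],[0,0,0,0],[0,0,0,0],[0,0,0,0]]]'
python3 - <<'E'
from fit import *
print(np.round(s['tool_pos'],4),np.round(s['tool_rot'],3),np.round(s['contact_force'],1))
a=cv2.resize(S['img'][140:240,260:370],(550,500),interpolation=cv2.INTER_CUBIC)
b=cv2.resize(W['img'][0:200,260:380],(250,417))
o=np.zeros((500,800,3),np.uint8);o[:,:550]=a;o[:417,550:]=b;cv2.imwrite('pics/d.png',o)
for l in ('lever_tip','bar_mouth','bar_mid','lever_hinge'):print(l,[(k,[(np.round(q['at'],1).tolist(),round(q['conf'],2)) for q in place_of(k,l)[:1]]) for k in('wrist','top','side')])
for a in ((0,257),(57,257),(63,389)):print(onz(W,a,.018))
E
```

```text
time: 11.82
tool_pos: [0.6969, -0.0675, 0.2513]
tool_rot: [-3.141, 0.003, 3.114]
contact_force: [0.2, 0.4, -3.1]
opening: 0.0275
[ 0.6969 -0.0675  0.2513] [-3.141e+00  3.000e-03  3.114e+00] [ 0.2  0.4 -3.1]
lever_tip [('wrist', []), ('top', []), ('side', [([185.9, 398.1], 0.6)])]
bar_mouth [('wrist', [([24.8, 323.5], 0.93)]), ('top', []), ('side', [([185.4, 312.4], 0.81)])]
bar_mid [('wrist', [([165.5, 321.9], 0.84)]), ('top', [([156.5, 306.3], 0.57)]), ('side', [([168.8, 288.9], 0.85)])]
lever_hinge [('wrist', [([25.8, 322.0], 0.17)]), ('top', [([220.2, 306.0], 0.63)]), ('side', [([207.1, 337.3], 0.48)])]
[ 0.5179364  -0.13302149  0.018     ]
[ 0.57380274 -0.13782469  0.018     ]
[0.58425223 0.00776453 0.018     ]
```

View pics/d.png

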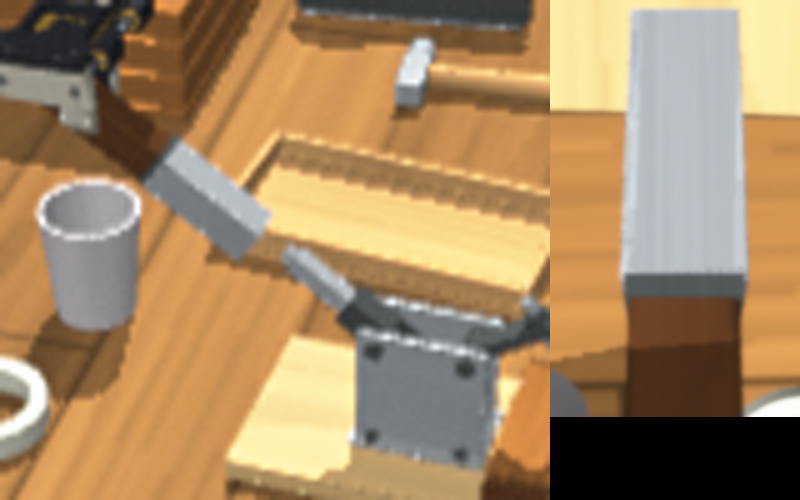

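The side crop shows the mouth centre at crop (256,236), about 35 crop pixels short of the lever tip at (291,255). The bar slopes slightly less than the lever. I'll quantify it from these pixels.

Run:
```python
from fit import *
f=lambda x,y:(140+y/5,260+x/5)
for z in (.157,.161,.165):print('tip side',z,np.round(onz(S,f(291,255),z),4))
for z in (.118-.013,):pass
print('tip top',np.round(onz(T,(196.3,306.8),.161),4))
m,r=go(dict(w=(24.8,323.5),s=f(255,236)));print('mouth',np.round(m,4),r)
g=s['tool_pos']+R@[0,0,-.0188];print('grip',g)
# model: bar with elevation e, yaw psi; grip 155 along, 6.5 above axis; project to side
K=np.array([[S['fx'],0,S['cx']],[0,S['fy'],S['cy']],[0,0,1.]])
Rc=rot(S['rotation']);
def pr(p): 
    q=Rc.T@(np.array(p)-S['eye']);o=cv2.projectPoints(q.reshape(1,1,3),np.zeros(3),np.zeros(3),K,np.array([S['k1'],0,0,0,0.]))[0][0,0]
    return np.round([(o[0]-260)*5,(o[1]-140)*5],0)
psi=s['tool_rot'][2]-np.pi
for e in (.5,.55,.6,.65,.7):
    u=np.array([np.cos(e)*np.cos(psi),np.cos(e)*np.sin(psi),np.sin(e)]);n=np.array([-np.sin(e),0,np.cos(e)])
    mo=g-n*.0065-u*.155;print(e,np.round(mo,4),'mouth px',pr(mo),'joint px',pr(mo+u*.09))
for hx in (.473,.477,.481):
  for hy in (-.058,-.064):
    for e in (.61,.655):
      u=np.array([np.cos(e),-.03*np.cos(e),np.sin(e)]);h=np.array([hx,hy,.105]);print('lever',hx,hy,e,pr(h+u*.095),pr(h+u*.035))
```

```text
tip side 0.157 [ 0.5421 -0.0655  0.157 ]
tip side 0.161 [ 0.5406 -0.0602  0.161 ]
tip side 0.165 [ 0.5391 -0.0549  0.165 ]
tip top [ 0.5463 -0.0639  0.161 ]
mouth [ 0.5705 -0.0644  0.1696] [1.1 1.1]
grip [ 0.69631792 -0.06728508  0.2684879 ]
0.5 [ 0.5635 -0.0635  0.1885] mouth px [262. 218.] joint px [158. 152.]
0.55 [ 0.5676 -0.0636  0.1819] mouth px [257. 224.] joint px [156. 155.]
0.6 [ 0.5721 -0.0637  0.1756] mouth px [251. 230.] joint px [153. 157.]
0.65 [ 0.5769 -0.0639  0.1695] mouth px [245. 236.] joint px [151. 159.]
0.7 [ 0.582  -0.064   0.1637] mouth px [239. 241.] joint px [148. 162.]
lever 0.473 -0.058 0.61 [278. 255.] [341. 303.]
lever 0.473 -0.058 0.655 [281. 251.] [343. 302.]
lever 0.473 -0.064 0.61 [280. 250.] [343. 298.]
lever 0.473 -0.064 0.655 [283. 247.] [345. 297.]
lever 0.477 -0.058 0.61 [273. 254.] [336. 302.]
lever 0.477 -0.058 0.655 [276. 251.] [337. 301.]
lever 0.477 -0.064 0.61 [275. 249.] [338. 297.]
lever 0.477 -0.064 0.655 [278. 246.] [340. 296.]
lever 0.481 -0.058 0.61 [267. 253.] [331. 301.]
lever 0.481 -0.058 0.655 [271. 250.] [332. 300.]
lever 0.481 -0.064 0.61 [270. 248.] [333. 297.]
lever 0.481 -0.064 0.655 [273. 245.] [334. 295.]
```

```bash
python3 -m inch '[[[0,0,-6,0],[0,0,0,0],[8,0,6,0],[8,0,6,0],[8,0,6,0],[8,0,6,0],[0,0,0,0]]]'
python3 - <<'E'
from fit import *
print(np.round(s['contact_force'],1),np.round(s['torque'],2))
a=cv2.resize(S['img'][140:240,260:370],(550,500),interpolation=cv2.INTER_CUBIC)
b=cv2.resize(W['img'][0:200,260:380],(250,417))
o=np.zeros((500,800,3),np.uint8);o[:,:550]=a;o[:417,550:]=b;cv2.imwrite('pics/e.png',o)
E
```

```text
time: 13.6
tool_pos: [0.6639, -0.0663, 0.2316]
tool_rot: [3.141, -0.001, 3.114]
contact_force: [0.1, -0.7, -3.2]
opening: 0.0278
[ 0.1 -0.7 -3.2] [-0.   -0.16 -0.  ]
```

View pics/e.png

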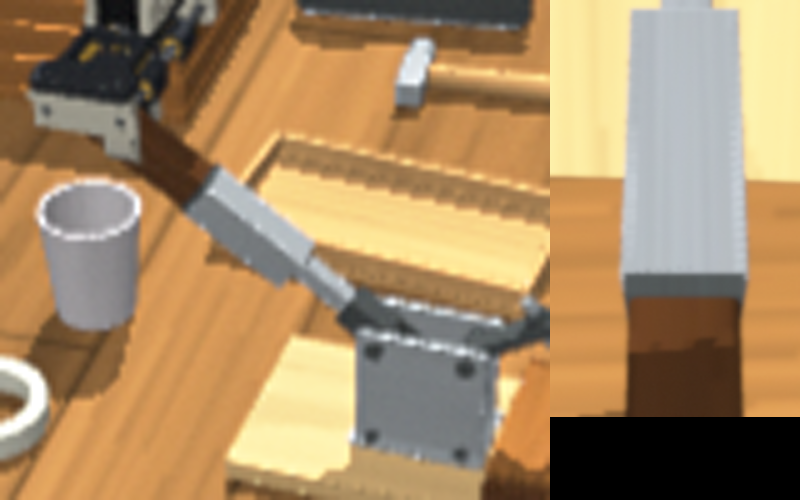

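The side crop shows the mouth at (300,265), over the lever's axis, with the stub coming out of it. In the wrist view the stub is centred in the bar (column 686). Forces are clean, so I'll slide further on.

```bash
python3 -m inch '[[[4,0,3,0],[4,0,3,0],[4,0,3,0],[4,0,3,0],[0,0,0,0]]]' && python3 -m inch '[[[4,0,3,0],[4,0,3,0],[4,0,3,0],[0,0,0,0]]]' 1 25 && python3 -m inch '[[[4,0,3,0],[4,0,3,0],[0,0,0,0]]]'
```

```text
time: 14.38
tool_pos: [0.6479, -0.0659, 0.2195]
tool_rot: [3.141, -0.001, 3.114]
contact_force: [-0.6, 0.3, -2.5]
opening: 0.0276
time: 14.88
tool_pos: [0.6359, -0.0656, 0.2104]
tool_rot: [3.141, -0.001, 3.114]
contact_force: [-0.3, 0.4, -3.3]
opening: 0.0279
time: 15.25
tool_pos: [0.6281, -0.0654, 0.2046]
tool_rot: [3.141, -0.0, 3.114]
contact_force: [1.0, 0.3, -2.9]
opening: 0.0277
```

```bash
python3 -m inch '[[[3,0,2,0],[0,0,0,0]]]' && python3 -m inch '[[[3,0,2,0],[0,0,0,0]]]'
python3 - <<'E'
from fit import *
print(np.round(s['contact_force'],1),np.round(s['torque'],2))
a=cv2.resize(S['img'][140:240,260:370],(550,500),interpolation=cv2.INTER_CUBIC)
b=cv2.resize(W['img'][0:200,260:380],(250,417))
o=np.zeros((500,800,3),np.uint8);o[:,:550]=a;o[:417,550:]=b;cv2.imwrite('pics/f.png',o)
E
```

```text
time: 15.5
tool_pos: [0.6273, -0.0656, 0.2047]
tool_rot: [-3.141, 0.007, 3.114]
contact_force: [5.9, 0.4, 2.2]
opening: 0.0279
time: 15.75
tool_pos: [0.627, -0.0659, 0.2048]
tool_rot: [-3.14, 0.015, 3.113]
contact_force: [11.4, -0.4, 7.5]
opening: 0.028
[11.4 -0.4  7.5] [ 0.07 -1.84 -0.1 ]
```

View pics/f.png

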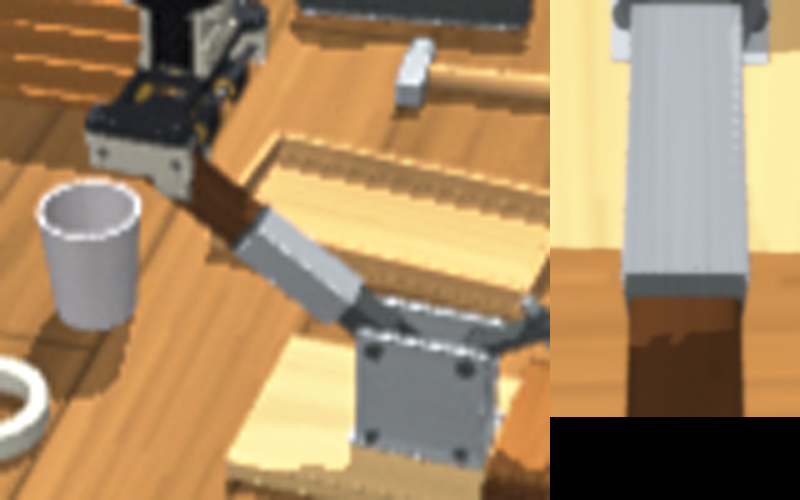

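The mouth is against the shoulder (side crop (345,310)), and the contact force confirms it. I'll ease back 3 mm, then swing along the arc with a lighter grip so the bar can turn in the pads.

```bash
python3 -m inch '[[[-8.5,0,-6,0],[0,0,0,0]]]' 1 25 && python3 -m inch '[[[-5,0,7,0],[-5,0,7,0],[-5,0,8,0],[-5,0,8,0],[0,0,0,0]]]' && python3 -m inch '[[[-4,0,9,0],[-4,0,9,0],[-3,0,9,0],[-3,0,9,0],[0,0,0,0]]]'
```

```text
time: 16.15
tool_pos: [0.6312, -0.0655, 0.207]
tool_rot: [-3.142, 0.001, 3.114]
contact_force: [-0.5, -0.4, -2.2]
opening: 0.0278
time: 16.77
tool_pos: [0.65, -0.0659, 0.1751]
tool_rot: [3.141, -0.004, 3.114]
contact_force: [-7.6, -0.1, -1.2]
opening: 0.028
time: 17.4
tool_pos: [0.6649, -0.0666, 0.1408]
tool_rot: [-3.141, 0.0, 3.114]
contact_force: [-5.9, 1.0, 3.8]
opening: 0.0277
```

```bash
python3 -m inch '[[[-2.5,0,9,0],[-2.5,0,9,0],[-2,0,9,0],[-2,0,9,0],[0,0,0,0]]]' && python3 -m inch '[[[-1,0,9,0],[-1,0,9,0],[-0.5,0,8,0],[0,0,7,0],[0,0,0,0]]]'
```

```text
time: 18.02
tool_pos: [0.6732, -0.0668, 0.1042]
tool_rot: [-3.142, -0.002, 3.114]
contact_force: [-6.6, -0.4, 2.7]
opening: 0.0278
time: 18.65
tool_pos: [0.6764, -0.0666, 0.0706]
tool_rot: [3.141, -0.0, 3.114]
contact_force: [-0.1, 0.1, -2.8]
opening: 0.0277
```

Run:
```python
from fit import *
print(np.round(s['contact_force'],1),np.round(s['torque'],2),s['tool_pos'])
a=cv2.resize(S['img'][140:240,260:370],(550,500),interpolation=cv2.INTER_CUBIC)
b=cv2.resize(W['img'][0:200,260:380],(250,417))
o=np.zeros((500,800,3),np.uint8);o[:,:550]=a;o[:417,550:]=b;cv2.imwrite('pics/g.png',o)
```

```text
[-0.1  0.1 -2.8] [-0.02 -0.11 -0.03] [ 0.67637946 -0.06664992  0.070572  ]
```

View pics/g.png

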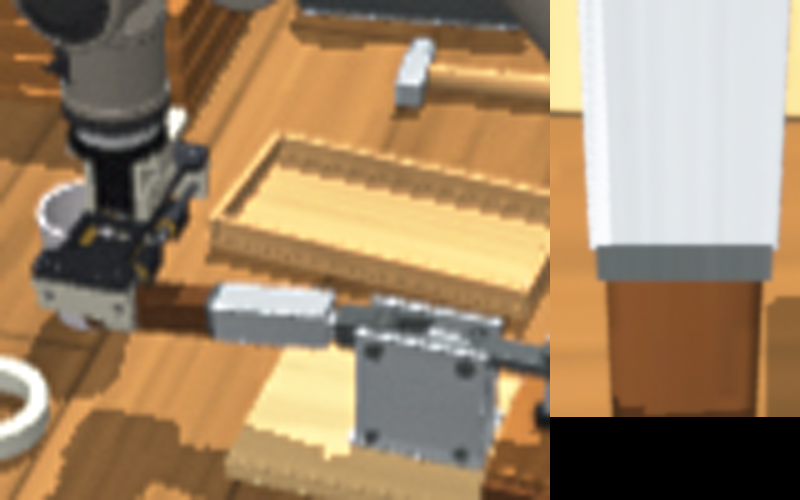

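The lever is down with the bar roughly level, and the only force is the bar's weight. A gentle press will show whether it is on its stop.

```bash
python3 -m inch '[[[0,0,3,0],[0,0,0,0]]]' && python3 -m inch '[[[0,0,3,0],[0,0,0,0]]]'&& python3 -m inch '[[[0,0,2,0],[0,0,0,0]]]'
```

```text
time: 19.05
tool_pos: [0.6762, -0.0667, 0.0685]
tool_rot: [3.141, -0.0, 3.114]
contact_force: [-0.4, 0.4, -3.5]
opening: 0.0279
time: 19.3
tool_pos: [0.6762, -0.0667, 0.0654]
tool_rot: [3.141, -0.0, 3.114]
contact_force: [-0.4, 0.3, -3.8]
opening: 0.028
time: 19.55
tool_pos: [0.6763, -0.0667, 0.0641]
tool_rot: [3.142, -0.0, 3.114]
contact_force: [-1.3, -0.3, 0.5]
opening: 0.0278
```

```bash
python3 -m inch '[[[0,0,2,0],[0,0,0,0]]]' && python3 -m inch '[[[0,0,2,0],[0,0,0,0]]]'
```

```text
time: 19.8
tool_pos: [0.6762, -0.0667, 0.0618]
tool_rot: [3.142, -0.0, 3.114]
contact_force: [-1.8, -0.2, 0.5]
opening: 0.0277
time: 20.05
tool_pos: [0.6763, -0.0667, 0.0595]
tool_rot: [3.142, -0.0, 3.114]
contact_force: [-1.4, -0.7, 0.8]
opening: 0.0278
```

```bash
python3 -m inch '[[[0,0,2,0],[0,0,0,0]]]' && python3 -m inch '[[[0,0,2,0],[0,0,0,0]]]'
python3 - <<'E'
from fit import *
print(np.round(s['contact_force'],1),np.round(s['torque'],2),s['tool_pos'])
a=cv2.resize(S['img'][165:245,270:370],(700,560),interpolation=cv2.INTER_CUBIC)
cv2.imwrite('pics/h.png',a)
E
```

```text
time: 20.3
tool_pos: [0.6763, -0.0667, 0.0575]
tool_rot: [3.141, -0.0, 3.114]
contact_force: [-1.3, 0.9, 0.6]
opening: 0.0275
time: 20.55
tool_pos: [0.6763, -0.0667, 0.0555]
tool_rot: [3.141, -0.0, 3.114]
contact_force: [-1.6, -0.8, 1.8]
opening: 0.0278
[-1.6 -0.8  1.8] [ 0.07  0.44 -0.  ] [ 0.6763329  -0.06669934  0.05550626]
```

View pics/h.png

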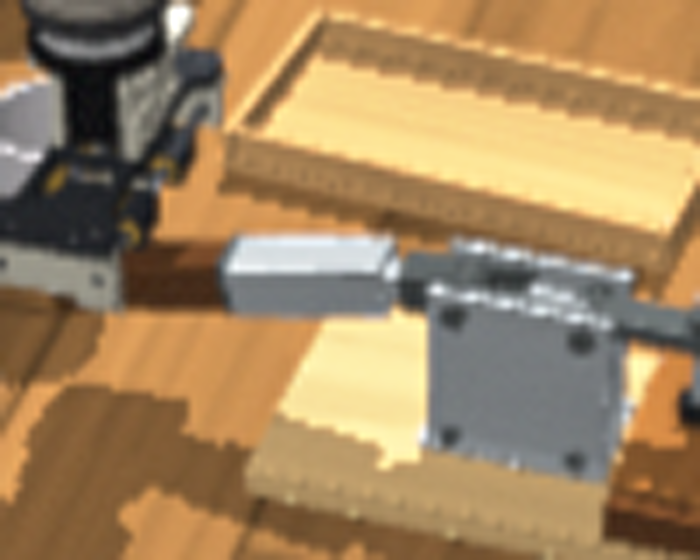

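The lever is down on its stop. The bar tilts slightly lower on the outside (its top edge is level at row 240, while the base slopes), which is the tube's play. I'll raise it to the middle of the play and draw it off along the lever.

```bash
python3 -m inch '[[[0,0,-6,0],[0,0,-5,0],[0,0,0,0]]]' 1 30 && python3 -m inch '[[[-5,0,0.5,0],[-5,0,0.5,0],[-5,0,0.5,0],[0,0,0,0]]]' && python3 -m inch '[[[-5,0,0.5,0],[-5,0,0.5,0],[-5,0,0.5,0],[0,0,0,0]]]'
```

```text
time: 21.08
tool_pos: [0.6767, -0.0667, 0.0672]
tool_rot: [-3.142, 0.001, 3.114]
contact_force: [-1.0, -0.0, -3.3]
opening: 0.0277
time: 21.58
tool_pos: [0.6917, -0.0671, 0.0649]
tool_rot: [3.142, 0.0, 3.114]
contact_force: [-0.4, -0.2, -2.2]
opening: 0.0278
time: 22.08
tool_pos: [0.7066, -0.0676, 0.0635]
tool_rot: [3.141, 0.0, 3.114]
contact_force: [0.1, -0.2, -3.9]
opening: 0.028
```

Forces are clean; I'll continue drawing it off.

```bash
python3 -m inch '[[[-5,0,0.5,0],[-5,0,0.5,0],[-5,0,0.5,0],[0,0,0,0]]]' 1 45 && python3 -m inch '[[[-6,0,0.5,0],[-6,0,0.5,0],[-6,0,0.5,0],[-4,0,0,0],[0,0,0,0]]]'
python3 - <<'E'
from fit import *
print(np.round(s['contact_force'],1),np.round(s['torque'],2),s['tool_pos'])
a=cv2.resize(S['img'][165:245,250:370],(780,520),interpolation=cv2.INTER_CUBIC)
cv2.imwrite('pics/i.png',a)
for k,l in (('top','tray'),('side','tray')):print(l,[(k,[(np.round(q['at'],1).tolist(),round(q['conf'],2),onz(C[k[0]],q['at'],0)) for q in place_of(k,l)[:1]])])
# tray corners picked in the first top picture (rim, z=.03): far-left, far-right, near-right, near-left
for p in ((167,363),(170,403),(248,398),(243,356)):print(np.round(onz(T,p,.03),4))
E
```

```text
time: 22.58
tool_pos: [0.7216, -0.068, 0.062]
tool_rot: [3.142, 0.0, 3.114]
contact_force: [-0.6, -0.4, -2.5]
opening: 0.0275
time: 23.2
tool_pos: [0.7435, -0.0686, 0.0605]
tool_rot: [3.142, 0.0, 3.114]
contact_force: [-0.3, 0.6, -2.2]
opening: 0.0281
[-0.3  0.6 -2.2] [ 0.07 -0.17  0.01] [ 0.74353445 -0.06862041  0.06052659]
tray [('top', [])]
tray [('side', [([184.1, 337.6], 0.66, array([ 0.53297299, -0.34518114,  0.        ]))])]
[ 0.6758 -0.2691  0.03  ]
[ 0.6627 -0.4157  0.03  ]
[ 0.3797 -0.3821  0.03  ]
[ 0.4003 -0.2338  0.03  ]
```

View pics/i.png

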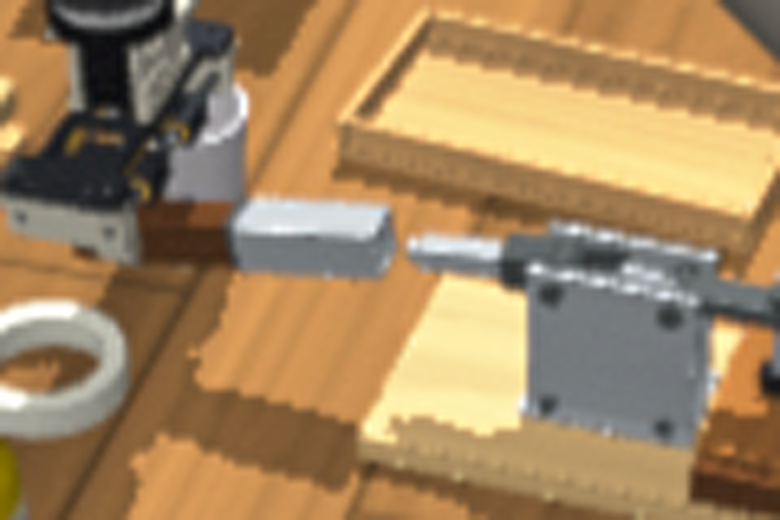

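The bar is clear of the stub (mouth (390,235), lever tip (412,250)) and the lever has stayed down. The tray centre is about (0.530, -0.326) with yaw about -0.12. I'll lift and carry the bar there.

```bash
python3 -m inch '[[[-3,0,-20,0],[0,0,-45,0],[0,0,-45,0],[0,0,-45,0],[3,0,0,0]]]' 1 45 && python3 -m inch '[[[15,-25,0,0],[22,-40,0,0],[22,-40,0,0],[22,-40,0,0.05],[22,-40,0,0.046],[22,-40,0,0],[22,-40,0,0],[4,-2,0,0],[0,0,0,0]]]' && python3 look.py j wrist,top,side bar_mid,tray
```

```text
time: 24.08
tool_pos: [0.7451, -0.0689, 0.2212]
tool_rot: [-3.14, 0.01, 3.114]
contact_force: [-0.2, -0.8, -3.3]
opening: 0.0281
time: 25.2
tool_pos: [0.575, -0.3244, 0.2146]
tool_rot: [3.14, -0.001, 3.017]
contact_force: [-0.6, 0.4, -3.3]
opening: 0.0274
[ 0.575  -0.3244  0.2146] [ 3.140e+00 -1.000e-03  3.017e+00] 25.2
wrist bar_mid [([138.0, 326.0], 0.82, [0.5374, -0.3178, 0.021])]
wrist tray []
top bar_mid [([274.0, 401.0], 0.49, [0.2898, -0.3913, 0.021]), ([201.0, 389.0], 0.37, [0.5505, -0.3586, 0.021])]
top tray []
side bar_mid []
side tray [([184.0, 337.0], 0.75, [0.5353, -0.3454, 0.0]), ([300.0, 291.0], 0.5, [0.5256, 0.3272, 0.0])]
```

View pics/j_wrist.png

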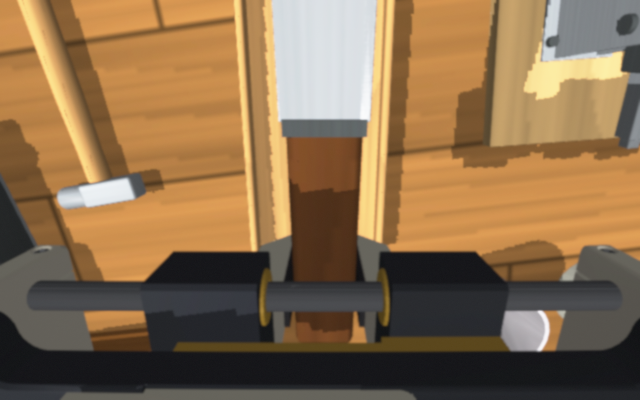

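The wrist view shows the bar parallel to the tray and nearly centred: rims at columns 247 and 388, bar at 325. I'll lower it, loosen the grip so it settles flat, then release.

```bash
python3 -m inch '[[[0,-4,30,0],[0,0,50,0],[0,0,50,0],[0,0,40,0],[0,0,14,0],[0,0,0,0],[0,0,0,0]]]' 1 45 && python3 -m inch '[[[0,0,4,0],[0,0,0,0]]]' 1 5 && python3 -m inch '[[[0,0,4,0],[0,0,0,0]]]' && python3 -m inch '[[[0,0,4,0],[0,0,0,0],[0,0,0,0]]]'
```

```text
time: 26.52
tool_pos: [0.5763, -0.3297, 0.0339]
tool_rot: [-3.14, 0.003, 3.018]
contact_force: [0.3, -0.3, -2.7]
opening: 0.0278
time: 26.78
tool_pos: [0.5754, -0.3292, 0.0286]
tool_rot: [-3.141, 0.001, 3.018]
contact_force: [0.4, -1.0, -1.2]
opening: 0.0278
time: 27.02
tool_pos: [0.5749, -0.3288, 0.0235]
tool_rot: [3.141, -0.0, 3.018]
contact_force: [0.4, -0.6, -1.8]
opening: 0.028
time: 27.4
tool_pos: [0.5747, -0.3287, 0.0194]
tool_rot: [3.141, -0.001, 3.018]
contact_force: [-0.5, 0.5, -2.0]
opening: 0.028
```

```bash
python3 -m inch '[[[0,0,3,0],[0,0,0,0],[0,0,0,0]]]' 1 3 && python3 -m inch '[[[0,0,3,0],[0,0,0,0],[0,0,0,0]]]' && python3 -m inch '[[[0,0,2,0],[0,0,0,0],[0,0,0,0]]]'
python3 - <<'E'
from fit import *
a=cv2.resize(S['img'][140:230,250:390],(778,500),interpolation=cv2.INTER_CUBIC)
cv2.imwrite('pics/k.png',a)
E
```

```text
time: 27.78
tool_pos: [0.575, -0.3288, 0.0166]
tool_rot: [3.141, -0.0, 3.018]
contact_force: [-0.6, 0.7, -1.1]
opening: 0.0282
time: 28.15
tool_pos: [0.5749, -0.3288, 0.0136]
tool_rot: [3.141, -0.0, 3.018]
contact_force: [0.4, 0.3, -2.0]
opening: 0.0279
time: 28.52
tool_pos: [0.5752, -0.3289, 0.012]
tool_rot: [-3.141, 0.001, 3.018]
contact_force: [0.0, 0.7, 1.7]
opening: 0.0279
```

The bar has bottomed at the expected height (TCP 0.012). I'll release with a partial opening because of the tray walls, then lift away.

```bash
python3 -m inch '[[[0,0,0,0],[0,0,0,0],[0,0,0,0],[0,0,0,0],[0,0,0,0]]]' 0.05 10 && python3 -m inch '[[[0,0,-15,0],[0,0,-40,0],[0,0,-45,0],[0,0,-45,0],[0,0,-45,0],[-20,0,0,0],[-30,0,0,0],[0,0,0,0],[0,0,0,0]]]'
python3 - <<'E'
from fit import *
r={}
for l in ('bar_mouth','bar_mid','lever_tip','lever_hinge','bar','tray'):
    r[l]={k[0]:q['at'] for k in('wrist','top','side') for q in place_of(k,l)[:1] if q['conf']>.4}
    print(l,{k:np.round(v).tolist() for k,v in r[l].items()},*(go(r[l]) if len(r[l])>1 else ()))
print([(k,np.round(onz(C[k],a,.024),4)) for l in('bar_mouth','bar_mid') for k,a in r[l].items()])
# lever tip in side view, predicted shut vs open (hinge .477,-.062,.105)
K=np.array([[S['fx'],0,S['cx']],[0,S['fy'],S['cy']],[0,0,1.]]);Rc=rot(S['rotation'])
for e in (-.097,.02,.64):
    q=Rc.T@(np.array([.477+.095*np.cos(e),-.064,.105+.095*np.sin(e)])-S['eye']);print(e,cv2.projectPoints(q.reshape(1,1,3),np.zeros(3),np.zeros(3),K,np.array([S['k1'],0,0,0,0.]))[0][0,0][::-1])
E
```

```text
time: 29.3
tool_pos: [0.575, -0.3289, 0.0117]
tool_rot: [3.142, 0.0, 3.018]
contact_force: [-0.1, -0.3, 0.1]
opening: 0.0436
time: 30.42
tool_pos: [0.6241, -0.3349, 0.2021]
tool_rot: [3.142, -0.0, 3.018]
contact_force: [0.4, -0.2, 0.4]
opening: 0.0437
bar_mouth {'s': [185.0, 366.0]}
bar_mid {'w': [59.0, 326.0], 's': [180.0, 345.0]} [ 0.50460139 -0.32167502  0.03960408] [8.8 8.8]
lever_tip {'t': [195.0, 306.0], 's': [203.0, 308.0]} [ 0.57120498 -0.0604965   0.09797941] [9.5 9.5]
lever_hinge {'t': [221.0, 305.0], 's': [210.0, 336.0]} [ 0.47283107 -0.05620754  0.08988491] [1.4 1.4]
bar {'w': [64.0, 321.0], 't': [275.0, 188.0], 's': [185.0, 343.0]} [ 0.42459041 -0.02002462  0.33963102] [326.9 293.7  85. ]
tray {'w': [80.0, 320.0], 't': [210.0, 377.0], 's': [185.0, 337.0]} [ 0.52587563 -0.32288699  0.00783053] [5.2 7.7 3.5]
[('s', array([ 0.4065, -0.336 ,  0.024 ])), ('w', array([ 0.5116, -0.3191,  0.024 ])), ('s', array([ 0.501 , -0.3473,  0.024 ]))]
-0.097 [203.09298026 310.83701957]
0.02 [200.7535951  310.66480379]
0.64 [189.75024746 315.20406597]
```

The bar is released and the lever tip is at side row 203, which matches the predicted shut position (203.1). I'll move so the wrist camera sees the mouth end of the bar, to confirm it lies flat inside the near tray wall.

```bash
python3 -m inch '[[[25,0,-20,0],[40,0,-40,0],[40,0,-40,0],[20,0,0,0],[0,0,0,0],[0,0,0,0]]]'
python3 - <<'E'
from fit import *
print(s['tool_pos'])
for l in ('bar_mouth','bar_mid','tray'):
    for k in('wrist','side'):
        for q in place_of(k,l)[:1]: print(l,k,np.round(q['at'],1),round(q['conf'],2),np.round(onz(C[k[0]],q['at'],0 if l=='tray' else .024),4))
# grey (low saturation) tube blob in the wrist picture
I=W['img'][:235];h=cv2.cvtColor(I,cv2.COLOR_BGR2HSV)
m=((h[...,1]<40)&(h[...,2]>60)).astype(np.uint8);n,lb,st,ce=cv2.connectedComponentsWithStats(m)
for i in range(1,n):
    if st[i,4]>400:
        c=cv2.findContours((lb==i).astype(np.uint8),cv2.RETR_EXTERNAL,cv2.CHAIN_APPROX_NONE)[0][0]
        print(st[i],ce[i]);b=cv2.approxPolyDP(c,4,True)[:,0]
        for p in b: print('  ',p,np.round(onz(W,(p[1],p[0]),.040),4))
# brightness profile down column through bar beyond mouth for tray near wall
b=I[:,326].astype(int);print([ (r,b[r].tolist()) for r in range(0,120,5)])
E
```

```text
time: 32.22
tool_pos: [0.501, -0.3196, 0.3012]
tool_rot: [3.141, -0.0, 3.018]
contact_force: [0.0, 0.2, -0.7]
opening: 0.0436
[ 0.50102882 -0.31962492  0.3012124 ]
bar_mouth wrist [ 90.6 321.3] 0.75 [ 0.4143 -0.3121  0.024 ]
bar_mouth side [188.1 364.3] 0.79 [ 0.4081 -0.3119  0.024 ]
bar_mid wrist [167.3 325.9] 0.73 [ 0.5126 -0.3184  0.024 ]
bar_mid side [182.7 343.8] 0.6 [ 0.5018 -0.3289  0.024 ]
tray side [186.3 339.7] 0.98 [ 0.5201 -0.3312  0.    ]
[ 494    0  118  136 9782] [552.15007156  71.17409528]
   [596   0] [0.3545 0.0117 0.04  ]
   [571   0] [ 0.3512 -0.0171  0.04  ]
   [569  24] [ 0.3762 -0.0174  0.04  ]
   [556  31] [ 0.382  -0.0321  0.04  ]
   [499  43] [ 0.3872 -0.0984  0.04  ]
   [494 127] [ 0.4844 -0.1024  0.04  ]
   [553 135] [ 0.5036 -0.0272  0.04  ]
   [562  82] [ 0.4402 -0.0208  0.04  ]
   [568  87] [ 0.4469 -0.013   0.04  ]
   [565 103] [ 0.4656 -0.0151  0.04  ]
   [573 102] [ 0.4656 -0.0053  0.04  ]
   [578  83] [ 0.4437 -0.0011  0.04  ]
   [591  79] [0.4408 0.0144 0.04  ]
   [585 129] [0.5009 0.013  0.04  ]
   [596 129] [0.5026 0.0271 0.04  ]
   [611  25] [0.
[... 1041 characters left out ...]
  ]
   [124 221] [ 0.5488 -0.6012  0.04  ]
   [119 228] [ 0.5579 -0.6112  0.04  ]
   [122 234] [ 0.5671 -0.6098  0.04  ]
   [178 230] [ 0.5709 -0.5308  0.04  ]
[(0, [66, 123, 177]), (5, [70, 129, 183]), (10, [69, 129, 184]), (15, [70, 128, 183]), (20, [68, 126, 179]), (25, [67, 124, 178]), (30, [67, 124, 178]), (35, [68, 127, 181]), (40, [71, 132, 190]), (45, [72, 133, 191]), (50, [71, 130, 187]), (55, [70, 131, 187]), (60, [70, 129, 185]), (65, [114, 184, 235]), (70, [88, 142, 189]), (75, [120, 193, 240]), (80, [120, 194, 241]), (85, [119, 192, 240]), (90, [210, 205, 199]), (95, [214, 208, 201]), (100, [213, 208, 201]), (105, [214, 207, 201]), (110, [213, 207, 200]), (115, [213, 208, 200])]
```

```bash
python3 -c "
from cell import *
print(hand_in(), observe()['time'])"
```

```text
the job is handed in; nothing more can be done
the job is handed in; nothing more can be done
```

The clamp is shut, the bar is lying in the tray, and the job is handed in. The last clock reading before hand-in was 32.2 s, against the 70 s limit.

**What I did:** I tilted the bar against the mat to match the lever and slid it onto the stub until it met the shoulder. After easing back about 3 mm, I swung it down past the dead point to the stop. I then drew it off along the lever, laid it in the tray, and released it with the gripper only partly open because of the tray walls.

**Last checks:**
- **Lever:** with the bar off, the tip was at row 203 in the side picture. That is where it should be when shut (203.1); the dead point would be at about 201.
- **Pressing on the stop:** pressing showed no hard rise in force, because the bar tilted in the tube's play; the reading changed by only about 5 N. "Home" therefore rests on the picture and on the lever offering no spring-back.
- **Forces:** the highest wrist force I read after any move was about 14 N, at the shoulder.
- **Bar:** the wrist camera shows tray floor between the mouth and the near wall, and the tube's measured length fits a bar lying flat. The side camera placed it 6 to 11 mm off the wrist view, which doesn't matter there.

**Not checked:** I reached the limit of 12 pictures, so I confirmed the bar's final position by measurement, not by eye. I did not re-measure the other things on the bench. No force reading suggested I touched any of them.

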